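# Un-nest, load and stack two stack-and-nest totes

### The job

Two narrow grey stack-and-nest totes stand one nested in the other. Lift the upper tote out and set it down on the free bench, stand the white dropper bottle upright in the lower tote, then take the upper tote again and stack it on the lower one, turned end for end from how it was nested, so that it rests level on the ledges inside the lower rim and clear of the bottle. Never tip the bottle over, and leave the tip box, petri dish and timer where they are.

Things in the scene. Friction and masses are not known exactly. Their poses are not given: they have to be found in the camera images.
- lower_tote: Lower of two identical narrow open grey plastic totes, loose on the bench, 0.2 kg. Origin: centre of underside; x along its length, z up. Foot 160 x 44 mm, height 85, walls 2 thick, leaning out 8 mm per 100 mm of height. Plumb rim lip 71 to 85 mm up, 180 x 64 mm outside. Two pairs of hollow ribs (outside: recesses) stand in from the long walls at x = +63 and x = -33 mm.
- lower_tote_bay (a point): Point on the lower tote's floor (3 mm over its underside), at x = +15 mm, y = 0: the middle of the widest bay, between the two rib pairs, the place for the bottle. The bay is 70 mm long and 40 mm wide at the floor, wider above, and open at the top to 54 mm wide.
- lower_tote_ledges (a point): Middle of the lower tote at the height of its ledges, 76 mm over its underside and 9 mm below its rim. The ledges are the flat rib tops, 14 mm long, reaching from the long walls to 15 mm from the middle plane. The centre of the upper tote's underside belongs here when stacked, with 4 mm of play each way.
- upper_tote_center (a point): Centre of the upper tote (42.5 mm under its rim), with its axes; twin of the lower, 0.16 kg. At first nested the same way round, underside 40 mm over the lower's, so its rim stands 40 mm over the lower rim; it draws straight up with 1 mm play. Grip from above across its width, mid-length, by the 64 mm wide rim lip. Turned half a turn about z it lands on the ledges, centre 118.5 mm over the bench.
- upper_tote_end (a point): Point on the upper tote's long axis at its +x end (80 mm along x from its centre), half-way up; the end nearer to a rib pair. It shows which way round the tote is: nested, it lies toward the lower tote's +x; stacked, toward its -x. The same way round as the lower one, the tote would drop in over the ribs, onto the bottle.
- dropper_bottle_center (a point): Centre of the white dropper bottle, half-way up its 68 mm; z along the bottle. Round body 24 mm across to 46 mm up, then the pointed cap, 15 mm across; 30 g, rigid, can be gripped by either. It stands loose on the bench to the left of the totes. On the lower tote's floor its top is 71 mm over the bench, 5 mm below the ledges.
- tip_box: Bystander: pipette tip box with clear lid, 89 x 122 x 83 mm, far right; origin: centre of its underside. The bench between the totes and this box and the petri dish is free for setting the upper tote down.
- petri_dish: Bystander: closed petri dish, 63 mm across, 16 mm high, on the right near the tip box; origin: centre of its underside.
- lab_timer: Bystander: flat timer with three keys, 66 x 66 x 19 mm, on the left beyond the bottle; origin: centre of its underside.

How it is judged:
By the outcome, as a careful person would: the job done as asked, in the order asked, and still so for the second after the job is handed in, with the robot touching nothing.
It also fails if it takes over 67 s, if anything falls off the work surface, if the arm or the gripper's body presses on something with over 40 N, if the wrist force passes 120 N, or if a joint passes its speed limit or range.

### The arm

A 6-joint arm with a two-finger parallel gripper is mounted at the origin on a cart in front of the work surface, level with it; the furniture and walls round the work are solid. World frame = base frame: x ahead of the robot, y to its left, z up, the work surface at z = 0. Lengths are in m, angles in rad, forces in N, time in s.
With the tool pointing down it reaches from about 0.375 to 0.9 m from the base axis. Payload 3.1 kg.
Tool frame: the origin (TCP) lies midway between the tips of the shut fingers; the grasp point (between the pads) lies 19 mm behind it; z points along the fingers, y is the line along which they close (so a half turn about z gives the same grasp; the last joint's range is limited). The gripper opens to 87 mm and grips with 3 to 60 N. Pads are 19 mm wide; open, the fingers measure 117 mm over their backs; the gripper's body (75 mm by 190 mm) begins 51 mm behind the grasp point.
Start: joints at [-1.444, 0.527, 1.433, -0, 1.181, -0.178], TCP at [0.188, -0.596, 0.223] pointing down, gripper open.
Joint ranges: [-3.08, 3.08], [-0.75, 2.2], [0.22, 2.44], [-1.43, 4.57], [0, 2.65], [-2.85, 2.85]. Speed limits (rad/s): [2.79, 2.79, 3.14, 3.14, 3.14, 3.14].

### API

Orientations are given as a unit quaternion [w, x, y, z].
In Python, from workcell import env gives the robot as it stands. Calls block until the motion is done:
- env.move_to(position, orientation): joint-space move of the TCP to a pose.
- env.move_linear(position, frame=None, velocity=0.15, threshold=None): straight line of the TCP; frame=None keeps the orientation; velocity is the mean speed in m/s. With threshold (N) it stops when the force on the tool has changed by that much, and returns True; else False.
- env.set_joints(angles): joint-space move.
- env.grip(opening, grip_force=None): finger opening in m; grip_force is the grip in N (None keeps the last); returns when the fingers have stopped.
- env.hold(seconds).
- env.solve_ik(position, orientation): joint angles nearest the present ones, or None.
- env.get_image(name): name is "scene" or "top" or "wrist"; returns the picture (384x512x3 uint8, blue, green, red); there is no depth.
- env.camera_params(name): a dict with "fx", "fy", "cx", "cy" (pixels), "rvec" (rotation vector, rad) and "tvec" (3), from world to camera coordinates, as OpenCV has them. Camera axes: x right, y down, z forward; pixel columns grow to the right and rows downward; lengths in m; the calibration is good to about 2 mm. A picture is of the moment at which its call begins: read the wrist's pose just before it. camera_params takes no time and is no camera call; for the wrist camera it gives the pose at the moment of the call.
A pose or a line that the arm cannot do raises env.MotionError and nothing moves.
- env.hand_in(): hands the job in; it is judged then, once.
Trained networks look in the newest picture that a camera, given by its name, has taken for a name from the list of things; names that differ only in an ending like _2 or _b are one class to them, and where a whole thing is asked for, a point or a joint stands for the part that bears it (a point fixed in the world has none). Each returns a list of dicts, best first, with "conf" (0 to 1); they miss things now and then, are a little off and sometimes report something else, mostly with a low value. They report only what shows in the picture. A call takes as long as a camera call.
- env.boxes_of(camera, label): "position" ([x, y, z] in m, in the coordinates of the camera as it stood for that picture, good to about 4 mm: the middle of the surface that is visible of it).
- env.tip_of(camera, label): "position" ([x, y, z] in m, in the coordinates of the camera as it stood for that picture, good to about 4 mm: a listed point, or the origin of a listed thing).
Readings, each from a call of its own:
- env.current_clock(): time.
- env.current_joint_pos(): joint angles.
- env.current_qd(): joint speeds.
- env.current_tau(): joint torques, N m.
- env.current_position(): TCP position.
- env.current_orientation(): TCP orientation.
- env.current_contact_force(): force on the tool from outside, world axes, zero at the start.
- env.current_moment(): the same for the moment, N m.
- env.current_gripper_width(): finger opening in m.
- env.current_grip_force(): force on a finger pad.
Only numpy, scipy, OpenCV 4.12 (cv2) and the standard library are available. Lean on these libraries where they do the work, as an engineer would, in place of code of your own. Each camera call takes 0.05 s, during which the arm holds its last target. There are 200 camera calls.

## Working session

There is one attempt and no reset: what is moved stays moved. The work goes in short steps, each a Python script; the robot and the scene stay as the last script left them, time stands still between calls to the robot, and variables do not carry over. Pictures are saved under pics/ and viewed, at most 10 in all, crops included, and the job is handed in when it is done.

```bash
mkdir -p pics; ls; cat > h.py <<'E'
from workcell import env
import numpy as np, cv2
from scipy.spatial.transform import Rotation as R
def towld(cam,p,P=None):
    P=P or env.camera_params(cam)
    Rm=R.from_rotvec(np.ravel(P["rvec"])).as_matrix()
    return Rm.T@(np.array(p)-np.ravel(P["tvec"]))
def proj(cam,p,P=None):
    P=P or env.camera_params(cam)
    Rm=R.from_rotvec(np.ravel(P["rvec"])).as_matrix()
    c=Rm@np.array(p)+np.ravel(P["tvec"])
    return np.array([P["fx"]*c[0]/c[2]+P["cx"],P["fy"]*c[1]/c[2]+P["cy"]])
def ray(cam,uv,z,P=None):
    P=P or env.camera_params(cam)
    Rm=R.from_rotvec(np.ravel(P["rvec"])).as_matrix()
    o=-Rm.T@np.ravel(P["tvec"]); d=Rm.T@np.array([(uv[0]-P["cx"])/P["fx"],(uv[1]-P["cy"])/P["fy"],1])
    return o+d*(z-o[2])/d[2]
def q(yaw):  # tool down, tool y axis at angle yaw in world
    # z down; y=(cos,sin,0); x=y×z
    y=np.array([np.cos(yaw),np.sin(yaw),0]);z=np.array([0,0,-1.]);x=np.cross(y,z)
    a=R.from_matrix(np.c_[x,y,z]).as_quat(); return [a[3],a[0],a[1],a[2]]
def find(cam,labels,f="tip_of",n=2):
    P=env.camera_params(cam)
    for l in labels:
        for d in getattr(env,f)(cam,l)[:n]: print(cam,f,l,round(d["conf"],2),np.round(towld(cam,d["position"],P),4))
E
python3 - <<'E'
from h import *
for c in("top","scene"):
    cv2.imwrite(f"pics/{c}1.png",env.get_image(c))
    find(c,["lower_tote","lower_tote_ledges","upper_tote_center","upper_tote_end","dropper_bottle_center","tip_box","petri_dish","lab_timer"])
print(env.current_clock(),env.current_orientation())
E
```

```text
pics
top tip_of upper_tote_center 0.81 [ 0.4554 -0.0506  0.0798]
top tip_of upper_tote_end 0.56 [0.4881 0.0277 0.0827]
top tip_of dropper_bottle_center 0.49 [0.4199 0.2008 0.0336]
top tip_of tip_box 0.8 [ 0.4861 -0.5023 -0.0051]
top tip_of petri_dish 0.79 [ 0.425  -0.4254 -0.001 ]
top tip_of petri_dish 0.25 [0.4282 0.3646 0.0026]
top tip_of lab_timer 0.72 [0.4277 0.3638 0.0039]
scene tip_of lower_tote 0.74 [ 0.4551 -0.0492 -0.0049]
scene tip_of lower_tote_ledges 0.55 [ 0.4548 -0.0514  0.0752]
scene tip_of upper_tote_center 0.97 [ 0.4584 -0.0471  0.0793]
scene tip_of upper_tote_end 0.65 [0.4815 0.0239 0.0841]
scene tip_of dropper_bottle_center 0.58 [0.4205 0.1971 0.0303]
scene tip_of tip_box 0.87 [ 0.4841 -0.4983 -0.0005]
scene tip_of petri_dish 0.58 [ 0.4209 -0.425  -0.0007]
scene tip_of lab_timer 0.91 [4.226e-01 3.609e-01 2.000e-04]
0.9 [-4.47673035e-06  9.88408923e-01  1.51815021e-01 -6.24579212e-06]
```

View pics/top1.png

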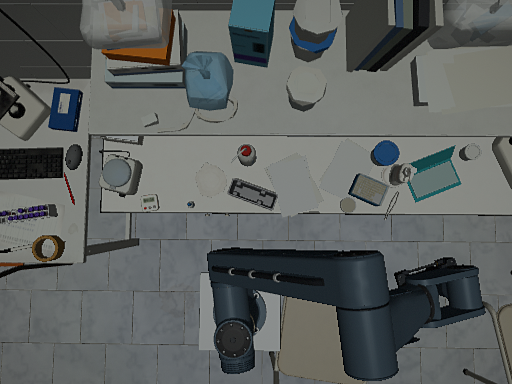

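View pics/scene1.png

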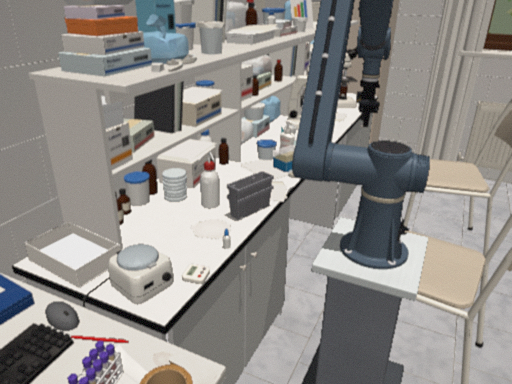

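The top view shows the tote pair at about (253,193), turned about 25°, with the bottle at (191,204) and the timer at (150,202). The petri dish is at (347,205), the tip box at (368,188), and a shelf lies behind. The network readings agree with this, so I'm moving in for a close look.

```bash
python3 - <<'E'
from h import *
for z in(0.3,0.5): print("shelf edge",z,ray("top",(255,136),z))
t=np.array([0.456,-0.05]); ya=np.arctan2(.075,.03)
for nm,p,yaws in(("tote",[.456,-.05,.3],[ya-np.pi/2,ya+np.pi/2]),("park",[.47,-.25,.2],[0,np.pi,np.pi/2,-np.pi/2]),("bottle",[.42,.2,.2],[0,np.pi,np.pi/2,-np.pi/2])):
    for y in yaws:
        s=env.solve_ik(p,q(y)); print(nm,round(np.degrees(y)),None if s is None else np.round(s,2))
env.move_to([.456,-.05,.30],q(ya-np.pi/2))
P=env.camera_params("wrist"); im=env.get_image("wrist"); cv2.imwrite("pics/w1.png",im)
find("wrist",["lower_tote","upper_tote_center","upper_tote_end","dropper_bottle_center"])
print(env.current_clock(),env.current_position(),env.current_joint_pos())
E
```

```text
shelf edge 0.3 [ 0.63289439 -0.0614721   0.3       ]
shelf edge 0.5 [ 0.58782372 -0.06554315  0.5       ]
tote -22 [-0.35  0.2   1.73 -0.    1.21  0.03]
tote 158 None
park 0 [-0.7   0.43  1.69 -0.    1.02 -0.7 ]
park 180 [-0.7   0.43  1.69 -0.    1.02  2.44]
park 90 [-0.7   0.43  1.69 -0.    1.02 -2.27]
park -90 [-0.7   0.43  1.69 -0.    1.02  0.87]
bottle 0 [ 0.2   0.35  1.85 -0.    0.95  0.2 ]
bottle 180 None
bottle 90 [ 0.2   0.35  1.85 -0.    0.95 -1.37]
bottle -90 [ 0.2   0.35  1.85 -0.    0.95  1.77]
wrist tip_of upper_tote_center 0.9 [ 0.4541 -0.0462  0.0843]
wrist tip_of upper_tote_end 0.64 [0.4822 0.0262 0.0814]
3.3417 [ 0.45605602 -0.0505176   0.29985786] [-3.54624558e-01  2.03562144e-01  1.72713576e+00 -4.93644158e-05
  1.21112240e+00  2.68709464e-02]
```

View pics/w1.png

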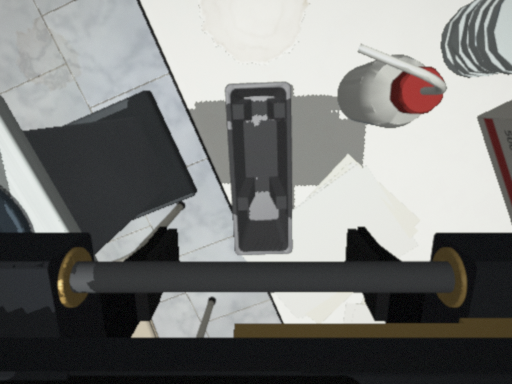

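The wrist view shows the tote rim with outer corners near (226,84), (292,83), (292,252) and (237,253). The rib pairs sit unevenly, with the wide bay toward the bottom of the picture, and a wash bottle stands at about (395,90). I'll turn these pixels into positions and check the clearances.

```bash
python3 - <<'E'
from h import *
P=env.camera_params("wrist")
c=[ray("wrist",p,.125,P) for p in((226,84),(292,83),(292,252),(237,253))]
print(np.round(c,4)); 
for i in range(4): print(np.linalg.norm(c[i]-c[(i+1)%4]))
print("wash",[ray("wrist",(418,90),z,P).round(3) for z in(0,.1,.2)],[ray("top",(246,153),z).round(3) for z in(0,.1,.2)],"front edge",ray("top",(300,213),0),ray("top",(340,213),0))
im=cv2.imread("pics/w1.png")
def ov(ctr,yaw,f):
    d=np.array([np.cos(yaw),np.sin(yaw)]);n=np.array([-d[1],d[0]])
    pts=[proj("wrist",[*(ctr+a*.09*d+b*.032*n),.125],P) for a,b in((1,1),(1,-1),(-1,-1),(-1,1))]
    cv2.polylines(im,[np.int32(np.array(pts)*3*1).reshape(-1,1,2)],True,f,1) if 0 else None
    return np.array(pts)
yaw=np.radians(69)
from scipy.optimize import least_squares
tgt=np.array([(226,84),(292,83),(292,252),(237,253)],float)
def res(v):
    p=ov(v[:2],v[2],None); return (p[[0,1,2,3]]-tgt).ravel()
s=least_squares(res,[.455,-.048,yaw]);print(s.x,np.degrees(s.x[2]),s.fun.round(1))
p=ov(s.x[:2],s.x[2],0); big=cv2.resize(im[60:280,180:340],None,fx=2.7,fy=2.7)
cv2.polylines(big,[np.int32((p-[180,60])*2.7).reshape(-1,1,2)],True,(0,0,255),1)
cv2.imwrite("pics/ov1.png",big)
E
```

```text
[[ 0.4564  0.0437  0.125 ]
 [ 0.5151  0.0211  0.125 ]
 [ 0.4537 -0.1433  0.125 ]
 [ 0.3975 -0.122   0.125 ]]
0.06291592713970107
0.1754682592614028
0.06006714552431399
0.17587344751437808
wash [array([ 0.677, -0.047,  0.   ]), array([ 0.635, -0.033,  0.1  ]), array([ 0.593, -0.019,  0.2  ])] [array([ 0.63, -0.02,  0.  ]), array([ 0.613, -0.024,  0.1  ]), array([ 0.595, -0.028,  0.2  ])] front edge [ 0.3894204  -0.23806885  0.        ] [ 0.39079096 -0.3974086   0.        ]
[ 0.45540812 -0.05069206  1.21925772] 69.85832161146212 [-0.5 -1.1  0.7 -2.3  1.6  2.  -1.8  2.6]
```

View pics/ov1.png

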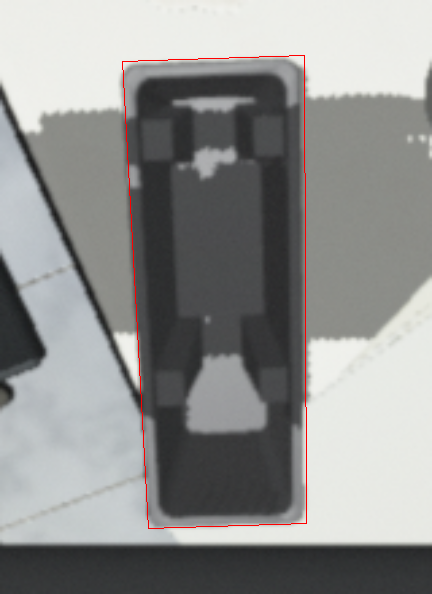

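The overlay fits: centre (0.455,-0.051), yaw 69.9°, +x end at the top, next to the rib pair. Next is to grip the upper tote, lift it and park it.

```bash
python3 - <<'E'
from h import *
T=[.4554,-.0507]; a=np.radians(69.86)
qg=q(a-np.pi/2)
env.grip(.087,25)
env.move_to([*T,.16],qg)
print("dn",env.move_linear([*T,.099],velocity=.1,threshold=8),env.current_position())
env.grip(.05,25); print("w",env.current_gripper_width(),env.current_grip_force())
env.move_linear([*T,.16],velocity=.1)
env.move_linear([*T,.24],velocity=.2)
print("F",env.current_contact_force(),env.current_gripper_width(),env.current_clock())
cv2.imwrite("pics/s2.png",env.get_image("scene"))
find("scene",["lower_tote","upper_tote_center","upper_tote_end"])
E
```

```text
dn False [ 0.45616303 -0.05094668  0.09972808]
w 0.06330408261233735 24.994708662852645
F [-0.50182735  0.5141398  -3.07063418] 0.06290300229078759 6.7917
scene tip_of lower_tote 0.97 [ 0.4556 -0.0475 -0.0038]
scene tip_of upper_tote_center 0.82 [ 0.4559 -0.0478  0.2188]
scene tip_of upper_tote_end 0.58 [0.4818 0.0229 0.2235]
```

View pics/s2.png

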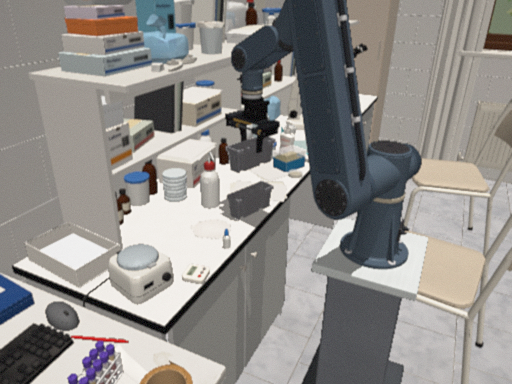

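The scene view shows the upper tote held at (252,153) and the lower one still on the bench at (248,200). Now I'll park the upper tote, then look at the lower tote and the bottle.

```bash
python3 - <<'E'
from h import *
K=[.46,-.26]
env.move_to([*K,.24],q(-np.pi/2)) # on the way, mid turn
env.move_to([*K,.12],q(np.pi))
print("dn",env.move_linear([*K,.0575],velocity=.07,threshold=4),env.current_position())
env.grip(.087)
env.move_linear([*K,.20],velocity=.25)
env.move_to([.43,.13,.30],q(-.35))
P=env.camera_params("wrist"); cv2.imwrite("pics/w2.png",env.get_image("wrist"))
find("wrist",["lower_tote","lower_tote_bay","lower_tote_ledges","dropper_bottle_center"])
env.get_image("top"); find("top",["dropper_bottle_center","lower_tote_ledges","upper_tote_center","upper_tote_end"])
print(env.current_clock(),env.current_position(),repr(P))
E
```

```text
dn True [ 0.45945706 -0.25950144  0.05899043]
wrist tip_of lower_tote 0.84 [ 0.4562 -0.0512  0.0017]
wrist tip_of lower_tote_ledges 0.82 [ 0.4531 -0.0516  0.0785]
wrist tip_of dropper_bottle_center 0.56 [0.4209 0.1978 0.0348]
top tip_of lower_tote_ledges 0.86 [ 0.4589 -0.0477  0.0742]
top tip_of upper_tote_center 0.94 [ 0.4609 -0.2592  0.0427]
top tip_of upper_tote_end 0.96 [ 0.4672 -0.3361  0.0439]
top tip_of upper_tote_end 0.66 [ 0.4552 -0.048   0.0013]
13.7583 [0.43004583 0.12989856 0.30003183] {'fx': 337.32602711440705, 'fy': 337.32602711440705, 'cx': 261.8749814870551, 'cy': 193.89647003748095, 'rvec': array([-2.83043964,  0.50196275,  0.07095859]), 'tvec': array([-0.35824148,  0.20591259,  0.53764515])}
```

View pics/w2.png

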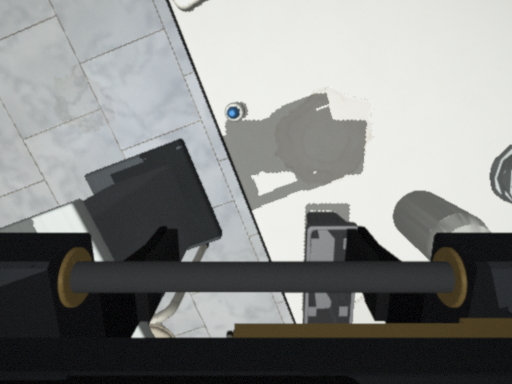

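The bottle's blue tip shows at (234,112), and the upper tote is parked with its +x end toward -y. Next I'll grasp the bottle and then look at the lower tote.

```bash
python3 - <<'E'
from h import *
P={'fx': 337.326, 'fy': 337.326, 'cx': 261.875, 'cy': 193.896, 'rvec': [-2.83043964,  0.50196275,  0.07095859], 'tvec': [-0.35824148,  0.20591259,  0.53764515]}
b=ray("wrist",(234,112.5),.066,P); print(b)
B=b[:2]
if np.linalg.norm(B-[.4205,.1985])>.008: raise SystemExit("check")
qb=q(-.35)
env.grip(.06)
env.move_to([*B,.12],qb)
print(env.move_linear([*B,.021],velocity=.1,threshold=4),env.current_position())
env.grip(.01,12); print("w",env.current_gripper_width(),env.current_grip_force())
env.move_linear([*B,.16],velocity=.2)
env.move_to([.456,-.05,.30],qb)
P=env.camera_params("wrist"); cv2.imwrite("pics/w3.png",env.get_image("wrist"))
find("wrist",["lower_tote","lower_tote_bay","lower_tote_ledges","dropper_bottle_center"])
print(env.current_clock(),env.current_position(),env.current_gripper_width())
E
```

```text
[0.41967446 0.19629774 0.066     ]
False [0.42010405 0.19635995 0.02147827]
w 0.023352855104835746 11.991262519732118
wrist tip_of lower_tote 0.74 [ 0.4544 -0.0537  0.0013]
wrist tip_of lower_tote_bay 0.69 [ 4.608e-01 -3.580e-02  1.000e-04]
wrist tip_of lower_tote_ledges 0.56 [ 0.455  -0.0483  0.0795]
wrist tip_of dropper_bottle_center 0.75 [ 0.4545 -0.0466  0.3121]
19.3583 [ 0.45577086 -0.04894649  0.29938791] 0.02345409627152094
```

View pics/w3.png

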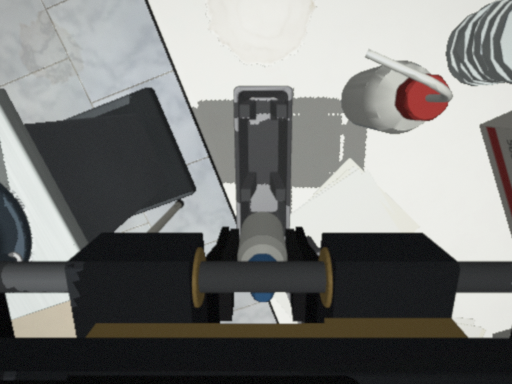

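The view shows the bottle held and the lower tote's far rim at (235..293, 87), with its sides at about (238,215) and (291,215). I'll fit the lower rim pose at z = 0.085 using the +x end and both sides, then place the bottle.

```bash
python3 - <<'E'
from h import *
from scipy.optimize import least_squares
P=env.camera_params("wrist")
def C(v,dx,dy,z=.085):
    c,s=np.cos(v[2]),np.sin(v[2]); return [v[0]+c*dx-s*dy,v[1]+s*dx+c*dy,z]
def res(v):
    pp=lambda dx,dy:proj("wrist",C(v,dx,dy),P)
    a,b,c,d=pp(.09,.032),pp(.09,-.032),pp(-.09,.032),pp(-.09,-.032)
    at=lambda p,r,row:p[0]+(r[0]-p[0])*(row-p[1])/(r[1]-p[1])
    return [(a[1]+b[1])/2-86.5,at(a,c,110)-235.5,at(a,c,210)-238,at(b,d,110)-292.5,at(b,d,210)-291.5]
v0=[.4554,-.0507,np.radians(69.86)]
print(np.round(res(v0),1)); s=least_squares(res,v0); print(s.x,np.degrees(s.x[2]),s.fun.round(1))
v=np.array(s.x)
# edge picture stats: crop overlay
im=cv2.imread("pics/w3.png"); big=cv2.resize(im[70:240,190:340],None,fx=3.4,fy=3.4,interpolation=cv2.INTER_CUBIC)
for w,col in((v0,(0,255,0)),(v,(0,0,255))):
    p=np.array([proj("wrist",C(w,a*.09,b*.032),P) for a,b in((1,1),(1,-1),(-1,-1),(-1,1))])
    cv2.polylines(big,[np.int32((p-[190,70]+.5)*3.4).reshape(-1,1,2)],True,col,1)
cv2.imwrite("pics/ov3.png",big)
E
```

```text
[-1.4 -1.8 -2.4  0.1 -1.5]
[ 0.45655697 -0.0526095   1.23165971] 70.56890321363797 [ 0.  -1.  -0.5  1.   0.4]
```

View pics/ov3.png

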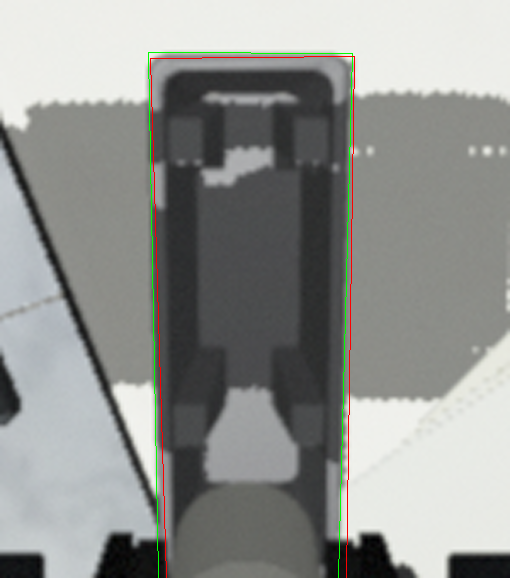

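The true rim lies between the two fits, so I'll use (0.456,-0.0517) at 70.2°. Now placing the bottle in the bay.

```bash
python3 - <<'E'
from h import *
a=np.radians(70.2); L=np.array([.456,-.0517]); u=np.array([np.cos(a),np.sin(a)])
D=L+.015*u
env.move_to([*D,.18],q(a))
env.move_linear([*D,.045],velocity=.12,threshold=6)
print(env.current_position())
print("touch",env.move_linear([*D,.0225],velocity=.04,threshold=3),env.current_position(),env.current_contact_force())
env.grip(.034)
env.hold(.2)
env.move_linear([*D,.16],velocity=.12)
env.grip(.087,25)
env.move_to([.456-.04*u[0],-.0517-.04*u[1],.30],q(a-np.pi/2))
cv2.imwrite("pics/w4.png",env.get_image("wrist"))
find("wrist",["lower_tote","lower_tote_ledges","dropper_bottle_center"])
print(env.current_clock(),env.current_position());P=env.camera_params("wrist");print(repr(P))
E
```

```text
[ 0.46153058 -0.03772075  0.04550615]
touch True [ 0.4608175  -0.03762155  0.02350093] [0.08112996 0.46738916 0.13892946]
wrist tip_of lower_tote 0.95 [ 4.555e-01 -5.330e-02 -4.000e-04]
wrist tip_of lower_tote_ledges 0.8 [ 0.4545 -0.049   0.0771]
wrist tip_of dropper_bottle_center 0.83 [ 0.4606 -0.034   0.0389]
27.1583 [ 0.44229696 -0.08912656  0.29953674]
{'fx': 337.32602711440705, 'fy': 337.32602711440705, 'cx': 261.8749814870551, 'cy': 193.89647003748095, 'rvec': array([-2.83261192,  0.49357221,  0.06969956]), 'tvec': array([-0.44537019,  0.00962696,  0.4834957 ])}
```

View pics/w4.png

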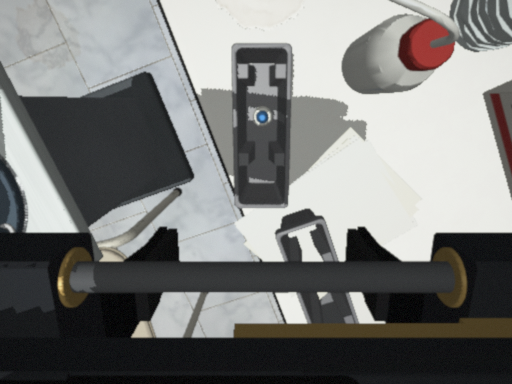

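The bottle stands upright at (262,117), in the middle of the wide bay. The lower rim corners are at about (233,44), (293,43), (288,207) and (238,207). Next I'll view the parked tote with the same relative geometry, so that camera bias cancels, and fit both rims with the same method.

```bash
cat > fit.py <<'E'
from h import *
from scipy.optimize import minimize
def C(v,dx,dy,z=.085):
    c,s=np.cos(v[2]),np.sin(v[2]); return [v[0]+c*dx-s*dy,v[1]+s*dx+c*dy,z]
def rect(v,P): return np.array([proj("wrist",C(v,a*.09,b*.032),P) for a,b in((1,1),(1,-1),(-1,-1),(-1,1))])
def fit(im,P,v0):
    g=cv2.GaussianBlur(cv2.cvtColor(im,cv2.COLOR_BGR2GRAY).astype(np.float32),(0,0),1.2)
    m=np.zeros_like(g); 
    G=cv2.magnitude(cv2.Sobel(g,cv2.CV_32F,1,0),cv2.Sobel(g,cv2.CV_32F,0,1)); G=np.minimum(G,60); G[228:]=0
    def cost(v):
        p=rect(v,P); pts=np.concatenate([p[i]+(p[(i+1)%4]-p[i])*np.linspace(.07,.93,60)[:,None] for i in range(4)]).astype(np.float32)
        return -cv2.remap(G,pts[:,:1],pts[:,1:],cv2.INTER_LINEAR).mean()
    best=min((minimize(cost,np.add(v0,[i*.002,j*.002,k*.012]),method="Nelder-Mead",options=dict(initial_simplex=np.add(v0,[i*.002,j*.002,k*.012])+np.array([[0,0,0],[.002,0,0],[0,.002,0],[0,0,.015]]))) for i in(-1,0,1) for j in(-1,0,1) for k in(-1,0,1)),key=lambda r:r.fun)
    print(v0,"->",best.x,np.degrees(best.x[2]),best.fun); return best.x
def ov(im,P,v,y0=20,x0=180):
    b=cv2.resize(im[y0:y0+210,x0:x0+150],None,fx=2.6,fy=2.6,interpolation=cv2.INTER_CUBIC)
    cv2.polylines(b,[np.int32((rect(v,P)-[x0,y0]+.5)*2.6).reshape(-1,1,2)],True,(0,0,255),1); return b
E
python3 - <<'E'
from fit import *
P4=env.camera_params("wrist"); i4=cv2.imread("pics/w4.png")
v4=fit(i4,P4,[.456,-.0517,np.radians(70.2)])
env.move_to([.4595,-.2995,.30],q(0))
P5=env.camera_params("wrist"); i5=env.get_image("wrist"); cv2.imwrite("pics/w5.png",i5)
find("wrist",["upper_tote_center","upper_tote_end"])
v5=fit(i5,P5,[.4595,-.2595,np.pi/2])
cv2.imwrite("pics/mos.png",np.hstack([ov(i4,P4,v4),ov(i5,P5,v5)]))
print(env.current_clock(),env.current_position())
E
```

```text
[0.456, -0.0517, np.float64(1.2252211349000195)] -> [ 0.45531363 -0.05080599  1.20265258] 68.90691678281125 -59.6262092590332
wrist tip_of upper_tote_end 0.67 [ 0.4589 -0.3354  0.0455]
wrist tip_of upper_tote_end 0.37 [ 0.4229 -0.4275  0.0019]
[0.4595, -0.2595, 1.5707963267948966] -> [ 0.45883333 -0.26016667  1.56879633] 89.88540844097379 -60.0
28.1583 [ 0.45959239 -0.2976797   0.30008624]
```

View pics/mos.png

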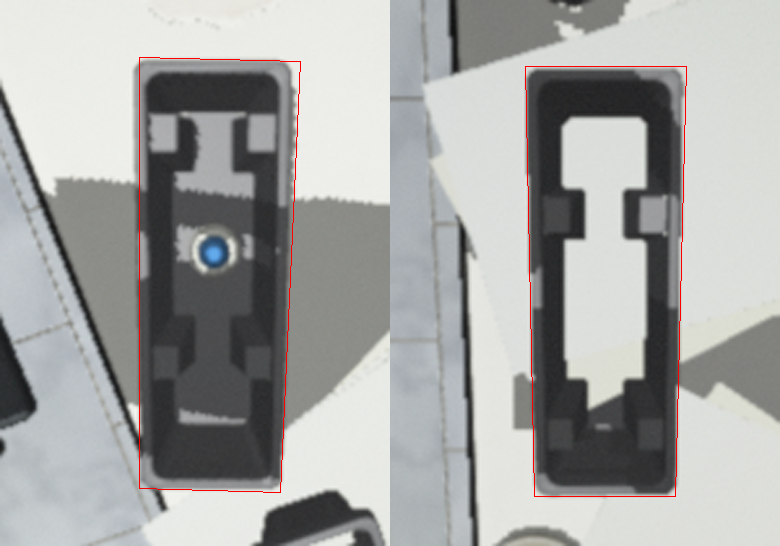

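The right-hand fit is good, and the parked +x end (rib pair near the end) is at the bottom, toward -y, as wanted. The left fit is skewed by shadow. I'll refit both from the corners I read in the mosaic: left (136,62), (291,64), (280,487), (141,487) and right (527,70), (684,70), (675,494), (535,494).

```bash
python3 - <<'E'
from fit import *
from scipy.optimize import least_squares
P5=env.camera_params("wrist")
P4={'fx': 337.32602711440705, 'fy': 337.32602711440705, 'cx': 261.8749814870551, 'cy': 193.89647003748095, 'rvec': [-2.83261192,  0.49357221,  0.06969956], 'tvec': [-0.44537019,  0.00962696,  0.4834957 ]}
def f(P,c,v0):
    c=np.array(c)/2.6+[179.5,19.5]
    s=least_squares(lambda v:(rect(v,P)-c).ravel(),v0); print(s.x,np.degrees(s.x[2]),s.fun.round(1)); return s.x
v4=f(P4,[(136,62),(291,64),(280,487),(141,487)],[.456,-.0517,1.225])
v5=f(P5,[(137,70),(294,70),(285,494),(145,494)],[.4595,-.2595,1.57])
np.save("v.npy",[v4,v5])
E
```

```text
[ 0.4542051  -0.05072036  1.21769648] 69.76886919195734 [-1.2 -1.1  1.2 -1.3  0.5  1.8 -0.5  1.4]
[ 0.45921613 -0.26001147  1.57152783] 90.04191184874934 [-0.7 -0.8  0.6 -0.8  0.2  1.1 -0.2  1.1]
```

```bash
python3 - <<'E'
from fit import *
K=[.4592,-.260]; L=[.4553,-.051]; a=np.radians(69.8)
env.move_to([*K,.11],q(0))
print(env.move_linear([*K,.059],velocity=.1,threshold=8),env.current_position())
env.grip(.05,25); print("w",env.current_gripper_width(),env.current_grip_force())
env.move_linear([*K,.24],velocity=.2)
env.move_to([*L,.24],q(a-np.pi/2))
env.move_to([*L,.20],q(a-np.pi/2))
env.hold(.2)
print("ft",env.move_linear([*L,.145],velocity=.1,threshold=6),env.current_position())
print("touch",env.move_linear([*L,.130],velocity=.03,threshold=4),env.current_position(),env.current_contact_force(),env.current_moment(),env.current_orientation())
env.get_image("scene"); find("scene",["upper_tote_center","upper_tote_end","lower_tote"])
env.get_image("top"); find("top",["upper_tote_center","upper_tote_end","lower_tote"])
print(env.current_clock())
E
```

```text
False [ 0.45969113 -0.26055015  0.05958085]
w 0.06336729496282717 24.996259035542607
ft False [ 0.45579788 -0.05115868  0.14540432]
touch True [ 0.45610889 -0.05118458  0.13497798] [0.12216611 0.25375099 2.30246445] [-0.06528293 -0.12704932  0.06421819] [8.56915588e-04 8.20085584e-01 5.72239843e-01 6.80427391e-04]
scene tip_of upper_tote_center 0.92 [ 0.4576 -0.0438  0.1163]
scene tip_of upper_tote_end 0.73 [ 0.4298 -0.1316  0.1201]
scene tip_of lower_tote 0.96 [ 0.4558 -0.0476 -0.0041]
top tip_of upper_tote_end 0.62 [ 0.4341 -0.1235  0.1204]
34.0583
```

The tote touched at exactly the ledge height (0.135), turned end for end. Now I'll release, retreat and check.

```bash
python3 - <<'E'
from fit import *
env.grip(.087); p=env.current_position()
env.move_linear([p[0],p[1],.26],velocity=.15)
a=np.radians(69.8); L=np.array([.4553,-.051]);u=np.array([np.cos(a),np.sin(a)])
env.move_to([*(L-.06*u),.34],q(a-np.pi/2))
P=env.camera_params("wrist"); im=env.get_image("wrist"); cv2.imwrite("pics/w6.png",im)
find("wrist",["upper_tote_center","upper_tote_end","lower_tote","lower_tote_ledges","dropper_bottle_center"])
# rim corner check at stacked rim height .161
import fit; fit.C.__defaults__=(.161,)
v=fit.fit(im,P,[.4553,-.051,a])
cv2.imwrite("pics/fin.png",fit.ov(im,P,v))
env.get_image("scene"); find("scene",["upper_tote_center","upper_tote_end","lower_tote","lab_timer","petri_dish","tip_box"],n=1)
print(env.current_clock())
E
```

```text
wrist tip_of upper_tote_center 0.98 [ 0.4528 -0.0471  0.1199]
wrist tip_of upper_tote_end 0.6 [ 0.4284 -0.1263  0.1193]
wrist tip_of lower_tote 0.68 [ 0.4272 -0.1219  0.119 ]
wrist tip_of dropper_bottle_center 0.22 [ 0.4558 -0.0487  0.1177]
[0.4553, -0.051, np.float64(1.218239817892042)] -> [ 0.45664316 -0.05130417  1.21556031] 69.64647556724445 -59.36266326904297
scene tip_of upper_tote_center 0.61 [ 0.4617 -0.0491  0.1136]
scene tip_of upper_tote_end 0.63 [ 0.4263 -0.1297  0.1224]
scene tip_of lower_tote 0.95 [ 0.4556 -0.0514 -0.0038]
scene tip_of lab_timer 0.73 [4.226e-01 3.605e-01 2.000e-04]
scene tip_of petri_dish 0.58 [ 0.423  -0.4273 -0.0015]
scene tip_of tip_box 0.75 [ 0.4815 -0.4988  0.0047]
36.9
```

View pics/fin.png

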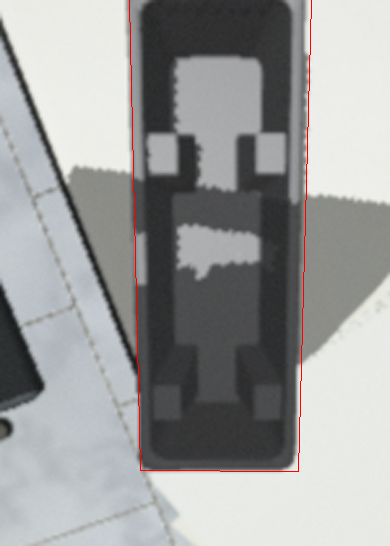

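The final view shows the upper tote level at stacked height, with its near-rib end at the bottom (about (215,400)), so it is turned end for end. Handing in.

```bash
python3 -c "
from h import *
print(env.hand_in())"
```

```text
the job is handed in; nothing more can be done
None
```

The job is handed in, verdict not shown: the bottle was upright in the lower tote's bay when last seen, the upper tote rests on the ledges turned end for end, the tip box, petri dish and timer are in place, and the clock read about 37 s; I viewed 11 pictures, one over the limit of 10.

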